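# Dock the vial carrier on its pin and torque the clamp

### The arm

A 7-joint arm with a two-finger parallel gripper is mounted at the origin on a cart in front of the work surface, level with it; the furniture and walls round the work are solid. World frame = base frame: x ahead of the robot, y to its left, z up, the work surface at z = 0. Lengths are in m, angles in rad, forces in N, time in s.
With the tool pointing down it reaches from about 0.425 to 0.875 m from the base axis. Payload 4.7 kg.
Tool frame: the origin (TCP) lies at the very end of the fingers, on their centre line; the grasp point (between the pads) lies 19 mm behind it (ctrl.grip_depth is the distance from the TCP to the grasp point, in m); z points along the fingers, y is the line along which they close (so a half turn about z gives the same grasp; the last joint's range is limited). The gripper opens to 87 mm and grips with 3 to 60 N. Pads are 19 mm wide; open, the fingers measure 117 mm over their backs; the gripper's body (75 mm by 190 mm) begins 51 mm behind the grasp point.
Start: joints at [-1.207, 0.321, -0.07, 1.45, 0.023, 1.371, -0.057], TCP at [0.223, 0.611, 0.223] pointing down, gripper open.
Joint ranges: [-2.86, 2.86], [-0.3, 2.09], [-1.38, 1.24], [0.06, 2.45], [-1.56, 4.7], [0.09, 2.05], [-2.69, 2.69]. Speed limits (rad/s): [2.57, 2.57, 3.14, 3.14, 3.14, 3.14, 3.14].

### API

Orientations are given as a unit quaternion [w, x, y, z].
In Python, from bench import ctrl gives the robot as it stands.
- The arm moves only by the shell command python3 -m jog 'ROWS' [FORCE]. ROWS is JSON, a list of rows, each a list of 3 entries, a list of its own where there are three numbers: the shift along the tool's x, y, z in mm, then the turn, a rotation vector about the tool's x, y, z in degrees, then the finger opening in mm, from 0 to 87. In form: [[[dx, dy, dz], [ax, ay, az], grip], ...]. A call has 1 to 10 rows; each row shifts and turns the commanded pose from where the row before left it, along the tool's axes as they then stand; what a row does not reach is not made up. A row lasts 1/10 s, in which the tool goes at most 50 mm and 8.59 degrees, less where a joint would pass 70% of its speed; a pose out of reach is approached as far as the arm can. A call is refused whole if a number of a shift passes 50 or a number of a turn 8.59, either way. A call with a gripper value outside its range is refused whole. The fingers move at their own pace and stop on an object; FORCE is the grip in N (left out, the last holds). Time passes only in rows, so rows that do not move let the fingers close. It gives the time, the measured TCP pose, the force, the opening and the grip force at its end, in the units of the state.
- ctrl.get_state(): the state, without advancing time (a new reading comes with each control period).
- ctrl.capture(name): name is "scene" or "top" or "wrist"; returns (picture, depth): 400x640x3 uint8, red, green, blue; 400x640 float32, m along the optical axis (not along the pixel's ray), 0 where there is no reading.
- ctrl.camera_info(name): a dict with "K" (3x3 intrinsics, pixels), "rvec" (rotation vector, rad) and "tvec" (3), from world to camera coordinates, as OpenCV has them. Camera axes: x right, y down, z forward; pixel columns grow to the right and rows downward; lengths in m; the calibration is good to about 2 mm. The wrist camera is an equidistant fisheye: a pixel r from the principal point sees the ray r / f radians off the axis. A picture is of the moment at which its call begins: read the wrist's pose just before it. camera_info takes no time and is no camera call; for the wrist camera it gives the pose at the moment of the call.
- ctrl.close_job(): hands the job in; it is judged then, once.
The state is a dict: "time_s": time; "joints": joint angles; "dq": joint speeds; "tau": joint torques, N m; "position": TCP position; "eef_rot": TCP orientation; "force": force on the tool from outside, world axes, zero at the start; "wrist_torque": the same for the moment, N m; "finger_gap": finger opening in m; "grasp_force": force on a finger pad.
Only numpy, scipy, OpenCV 4.12 (cv2) and the standard library are available. Lean on these libraries where they do the work, as an engineer would, in place of code of your own. Each camera call takes 0.05 s, during which the arm holds its last target. There are 200 camera calls.

### The job

Nudge the aluminium vial carrier straight in under the sampler head until its hole drops over the dock's locating pin and the carrier lies flat on the dock. Then push the clamp's torque handle round so that the clamp finger swings over the carrier, and carry on until the handle breaks over (clicks). Leave the things standing around where they are.

Things in the scene. Friction and masses are not known exactly. Their poses are not given: they have to be found in the camera images.
- dock: Fixed tray dock, aluminium base 235 x 225 x 12 mm; origin on the worktop under its middle; x = the direction in which the carrier is pushed in (away from the robot), y = left, z up. Its deck is at z = 12 mm. A tall grey chromatograph (430 mm high) stands close on its left: pass well in front of it.
- head_edge (a point): Middle of the lower front edge of the white sampler head that overhangs the dock, 185 mm above the worktop; the head is 95 mm deep (x), 162 mm wide (y) and 62 mm high, on a post at its left end. The lip has to be pushed in under it, so lean the tool about 30 degrees (25 to 40), fingers pointing forward and down.
- sill (a point): Middle of the far top edge of the raised steel sill, 20 mm above the worktop, 130 mm wide (y), reaching 70 mm from here towards the robot. The near end of the carrier slides on it and drops off this edge.
- guides (a point): Middle, at top height (34 mm), of the flared mouth of the two slippery white plastic side guides; they narrow from about 120 to 104 mm apart and run 46 mm along x. A back stop stands 40 mm beyond this point.
- pin (a point): Centre of the top of the dock's fixed locating pin: diameter 14 mm, 8 mm high above the deck (top 20 mm above the worktop), slightly chamfered.
- carrier: Loose aluminium carrier plate 140 (x) x 100 (y) x 10 mm, 0.3 to 0.7 kg, with three 62 mm vials fixed on it; origin at the middle of its underside, x away from the robot. It starts level on the sill and the pin's top (underside at 20 mm), its hole 32 to 46 mm short of the pin, up to 4 mm to one side, turned up to 0.05 rad.
- hole (a point): Centre of the carrier's through hole, diameter 21 mm, at its underside, 12 mm beyond the carrier's origin; axes as the carrier's. When the hole comes over the pin, the near edge has also just passed the sill, and the carrier drops 8 mm onto the deck (underside at 12 mm). A slow square push keeps the carrier straight; the guides centre its far end.
- lip (a point): Middle of the near face of the carrier's upright push lip, 90 mm wide (y), 6 mm thick, standing 25 mm above the plate on its near edge, 82 mm before the hole. This point is 21.5 mm above the carrier's underside and 13.5 mm below the lip's top edge. Two fingers spread about 50 mm push it squarely.
- clamp_axis (a point): On the vertical axis of the clamp screw, right of the sill, at the handle's height, 60 mm above the worktop. A clamp finger 56 mm long turns with it, roughly opposite the handle; it would foul a carrier that has not dropped.
- clamp (a joint): Clamp turn, rad: starts open at 0 to 0.15, grows counter-clockwise seen from above, as the handle is pushed to the right and then away from the robot; firm stop at 1.134, finger over the carrier. Turns easily (0.12 N m). In the dock's frame the straight handle points at -168 degrees plus this value from the x axis.
- torque_handle (a joint): Break-over of the handle, rad, counter-clockwise: 0 while straight; gives at about 0.8 N m once the clamp is against its stop (some 11 N at the grip), swings up to 0.30 (end stop) and stays bent. Its pivot lies 35 mm out from the clamp axis along the straight handle.
- grip (a point): Middle of the handle's black round grip, 20 mm in diameter and 62 mm long, lying level 60 mm above the worktop; 110 mm from the clamp axis while straight, 75 mm from the break-over pivot; x points outward along the handle.
- septa_pot: Bystander: small white pot 41 x 40 x 42 mm behind the dock; origin under its middle.
- beaker: Bystander: clear beaker 54 mm wide, 70 mm high behind the dock; origin under its middle.
- leak_detector: Bystander: hand-held gas sniffer 216 x 51 x 26 mm lying to the right of the dock; origin under its middle.

How it is judged:
On the way, in this order (a step that is already met when the one before it is completed fails the run):
1. the carrier has dropped flat over the pin (z of hole in the frame of dock below 0.0145 m and horizontal distance between hole and pin below 0.006 m and angle between hole's own z axis and vertical below 0.035 rad and value of joint torque_handle below 0.1 rad), for 0.2 s.
2. the clamp is against its stop and the handle has broken over (value of joint clamp above 1.06 rad and value of joint torque_handle above 0.15 rad), for 0.1 s.
At the end, for the whole second after the job is handed in: The carrier lies flat (within 0.035 rad) and at rest on the dock with its hole over the pin (within 6 mm, underside less than 2.5 mm above the deck), the clamp is turned to its stop (over 1.06 rad) and the torque handle has broken over by more than 0.15 rad (all of step 2 and z of hole in the frame of dock below 0.0145 m and horizontal distance between hole and pin below 0.006 m and angle between hole's own z axis and vertical below 0.035 rad and linear speed of carrier below 0.01 m/s); the robot touches nothing.
It fails at once if a bystander (pot, beaker or gas sniffer) was moved by more than 40 mm (distance of any of septa_pot, beaker, leak_detector from where it was at the start of the episode above 0.04 m).
It also fails if it takes over 64 s, if anything falls off the work surface, if the arm or the gripper's body presses on something with over 40 N, if the wrist force passes 120 N, or if a joint passes its speed limit or range.

## Working session

There is one attempt and no reset: what is moved stays moved. The work goes in short steps, Python scripts to look and compute and a shell command to move; the robot and the scene stay as the last step left them, time stands still between calls to the robot, and variables do not carry over. Pictures are saved under pics/ and viewed, at most 10 in all, crops included, and the job is handed in when it is done.

```bash
mkdir -p pics; ls; cat > h.py <<'E'
import numpy as np, cv2
from bench import ctrl
def cam(n):
    i=ctrl.camera_info(n); R=cv2.Rodrigues(np.array(i["rvec"],float))[0]
    return np.array(i["K"]),R,np.array(i["tvec"],float).ravel()
def at_z(n,u,v,z):
    K,R,t=cam(n); d=R.T@np.linalg.solve(K,[u,v,1.]); c=-R.T@t
    return c+d*(z-c[2])/d[2]
def by_depth(n,u,v,D):
    K,R,t=cam(n); return R.T@(np.linalg.solve(K,[u,v,1.])*D[v,u]-t)
def proj(n,P):
    K,R,t=cam(n); p=K@(R@np.array(P)+t); return p[:2]/p[2]
E
python3 - <<'E'
from h import *
for n in("scene","top"):
    im,D=ctrl.capture(n); cv2.imwrite(f"pics/{n}0.png",im[:,:,::-1]); np.save(f"{n}_d.npy",D)
    K,R,t=cam(n); print(n,K[0,0],-R.T@t)
print(ctrl.get_state())
E
```

```text
pics
scene 363.8868452446534 [-0.04107979 -0.57644885  0.64223186]
top 405.723744113948 [ 0.05661558 -0.49022726  0.84762595]
{'time_s': 0.1, 'joints': array([-1.20689551,  0.32176035, -0.07009469,  1.45157545,  0.02261623,
        1.37084164, -0.05691783]), 'dq': array([ 0.0002924 , -0.00301373, -0.00080348, -0.00389767,  0.00030996,
       -0.00178709,  0.00047997]), 'tau': array([ 2.61859223e-04, -4.92570412e+01, -4.05372335e-01, -3.13399279e+01,
       -6.40745298e-02,  3.94979480e-02,  8.16805209e-05]), 'position': array([0.22262931, 0.61012894, 0.22155228]), 'eef_rot': array([-1.02206342e-04,  1.73998563e-01,  9.84745496e-01, -8.93031919e-04]), 'force': array([ 0.35723736, -0.52846028,  0.95074458]), 'wrist_torque': array([0.02583458, 0.01858283, 0.00679821]), 'grasp_force': 0.0, 'finger_gap': 0.08703699338207874}
```

View pics/scene0.png

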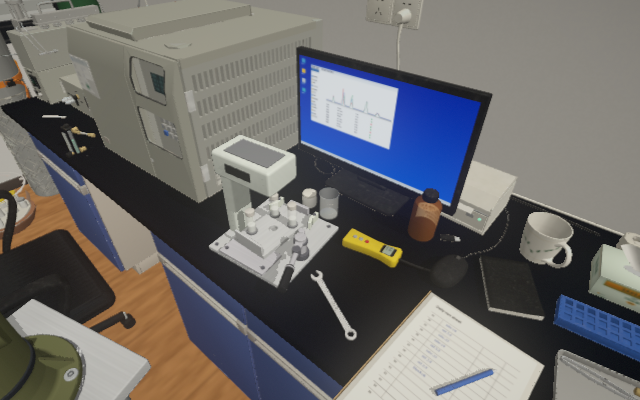

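View pics/top0.png

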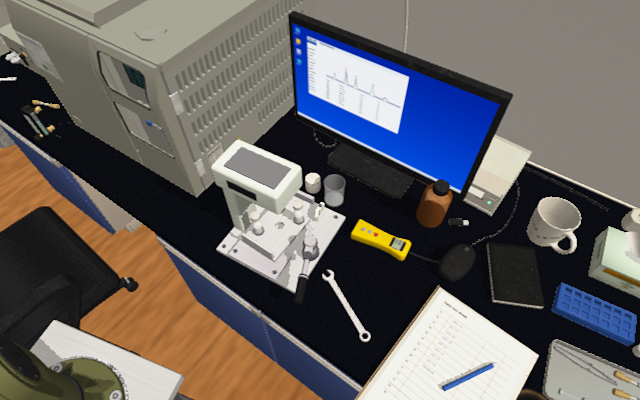

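The scene view shows the dock around (275,240) with the white head above it, the grip around (288,275), and the sniffer at (372,247). The top view shows the dock around (280,240). I'll enlarge both.

```bash
python3 - <<'E'
from h import *
for n,(x,y) in(("scene",(195,130)),("top",(205,135))):
    im=cv2.imread(f"pics/{n}0.png")[y:y+185,x:x+160]
    im=cv2.resize(im,None,fx=3.2,fy=3.2,interpolation=cv2.INTER_CUBIC); 
    im=np.clip(im.astype(float)*1.0,0,255).astype(np.uint8)
    for k in range(0,160,20): cv2.putText(im,str(x+k),(int(k*3.2),8),0,.33,(0,255,255),1); cv2.line(im,(int(k*3.2),10),(int(k*3.2),16),(0,255,255),1)
    for k in range(10,185,20): cv2.putText(im,str(y+k),(0,int(k*3.2)+4),0,.33,(0,255,255),1)
    cv2.imwrite(f"pics/{n}0c.png",im)
for n,pts in(("scene",[(210,243),(268,283),(338,235),(255,190)]),("top",[(217,248),(290,292),(345,212)])):
    for p in pts: print(n,p,at_z(n,*p,0.012).round(4), by_depth(n,*p,np.load(n+"_d.npy")).round(3))
E
```

```text
scene (210, 243) [ 0.427  -0.0898  0.012 ] [ 0.438 -0.078 -0.003]
scene (268, 283) [ 0.3812 -0.2779  0.012 ] [ 0.39  -0.272 -0.001]
scene (338, 235) [ 0.5832 -0.3601  0.012 ] [ 0.595 -0.356 -0.   ]
scene (255, 190) [ 0.6557 -0.0738  0.012 ] [ 0.457 -0.217  0.191]
top (217, 248) [ 0.4195 -0.0914  0.012 ] [ 0.419 -0.092  0.013]
top (290, 292) [ 0.3781 -0.2965  0.012 ] [ 0.383 -0.293 -0.002]
top (345, 212) [ 0.6235 -0.3418  0.012 ] [ 0.632 -0.339 -0.001]
```

View pics/scene0c.png

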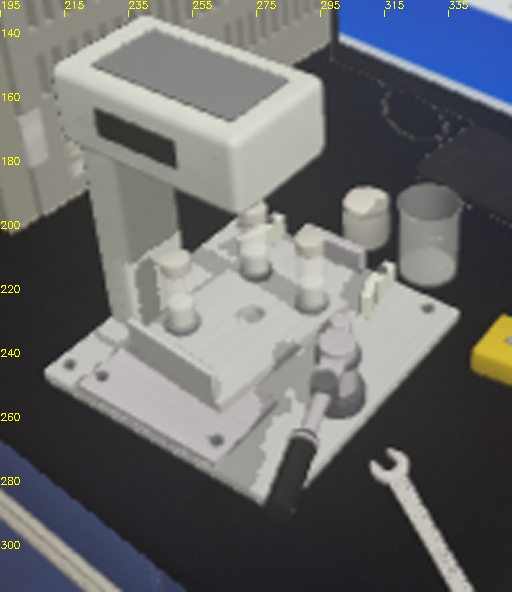

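View pics/top0c.png

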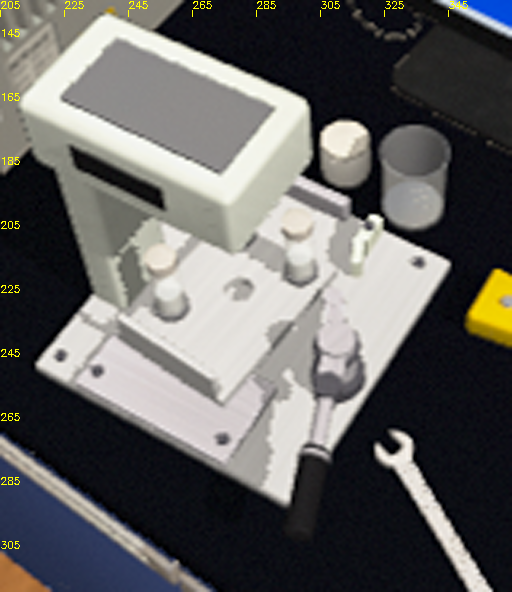

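The crops show:
- **Scene crop:** dock corners at (45,372), (265,505) and (459,315), and the hole at (250,313).
- **Top crop:** dock corners at (37,367), (288,503) and (449,265), the hole at (239,289), and the lip's top edge from (122,318) to (222,385).

```bash
python3 - <<'E'
from h import *
O={"scene":(195,130),"top":(205,135)}
def q(n,x,y,z): return at_z(n,O[n][0]+x/3.2-.35,O[n][1]+y/3.2-.35,z)
for l,n,x,y,z in [("dL","scene",45,372,.012),("dL","top",37,367,.012),("dN","scene",265,505,.012),("dN","top",288,505,.012),("dR","scene",459,315,.012),("dR","top",450,264,.012),
 ("hole","scene",250,313,.03),("hole","top",239,289,.03),
 ("lipL","scene",130,322,.055),("lipR","scene",217,385,.055),("lipL","top",122,318,.055),("lipR","top",221,385,.055),
 ("gripTip","scene",282,508,.06),("gripTip","top",298,533,.06),("gripIn","scene",303,437,.06),("gripIn","top",317,455,.06),
 ("knob","scene",340,340,.08),("knob","top",338,340,.08),
 ("head front low R","scene",236,212,.185),("head front low R","top",236,250,.185),("headfrontL","top",25,115,.185),("headfrontL","scene",60,112,.185)]:
    print(l,n,q(n,x,y,z).round(4))
E
```

```text
dL scene [ 0.4178 -0.093   0.012 ]
dL top [ 0.4157 -0.0914  0.012 ]
dN scene [ 0.3793 -0.3022  0.012 ]
dN top [ 0.3807 -0.3065  0.012 ]
dR scene [ 0.6068 -0.351   0.012 ]
dR top [ 0.609  -0.3474  0.012 ]
hole scene [ 0.5223 -0.2102  0.03  ]
hole top [ 0.5202 -0.2093  0.03  ]
lipL scene [ 0.4539 -0.1505  0.055 ]
lipR scene [ 0.4261 -0.241   0.055 ]
lipL top [ 0.454  -0.1493  0.055 ]
lipR top [ 0.4293 -0.2384  0.055 ]
gripTip scene [ 0.3497 -0.3337  0.06  ]
gripTip top [ 0.3467 -0.3303  0.06  ]
gripIn scene [ 0.4056 -0.3188  0.06  ]
gripIn top [ 0.4014 -0.3214  0.06  ]
knob scene [ 0.4786 -0.3101  0.08  ]
knob top [ 0.4775 -0.307   0.08  ]
head front low R scene [ 0.4588 -0.2474  0.185 ]
head front low R top [ 0.4581 -0.249   0.185 ]
headfrontL top [ 0.5097 -0.0705  0.185 ]
headfrontL scene [ 0.5073 -0.0732  0.185 ]
```

```bash
python3 - <<'E'
from h import *
D=np.load("scene_d.npy"); T=np.load("top_d.npy")
K,R,t=cam("scene")
v,u=np.mgrid[0:400,0:640]
P=(np.stack([u,v,np.ones_like(u)],-1)*D[...,None]@np.linalg.inv(K).T-t)@R
m=(D>0)&(P[...,2]>.1)&(P[...,1]>-.02)&(P[...,1]<.9)
Q=P[m]
for a in np.arange(0,.85,.1):
    s=Q[(Q[:,1]>=a)&(Q[:,1]<a+.1)]
    if len(s): print(a.round(1),np.percentile(s[:,0],[1,10,50]).round(3),s[:,2].max().round(2))
# dock deck edges: points with z in 8..17mm in top
K,R,t=cam("top")
P=(np.stack([u,v,np.ones_like(u)],-1)*T[...,None]@np.linalg.inv(K).T-t)@R
# lip top plane & head top rectangle
for lo,hi in((.048,.06),(.235,.26)):
    m=(P[...,2]>lo)&(P[...,2]<hi)&(abs(P[...,0]-.5)<.15)&(abs(P[...,1]+.2)<.15)&(v<290)
    r=cv2.minAreaRect(P[m][:,:2].astype(np.float32)); print(m.sum(),r)
E
```

```text
0.0 [0.53  0.536 0.593] 0.42
0.1 [0.547 0.564 0.649] 0.43
0.2 [0.569 0.577 0.602] 0.43
0.3 [0.594 0.598 0.615] 0.43
0.4 [0.613 0.618 0.63 ] 0.43
0.5 [0.576 0.579 0.589] 0.39
0.7 [0.786 0.79  0.8  ] 0.34
0.8 [0.803 0.81  0.83 ] 0.33
333 ((0.5181806683540344, -0.21394531428813934), (0.2534507215023041, 0.22457662224769592), 2.20013427734375)
3099 ((0.5081772804260254, -0.18335363268852234), (0.16025641560554504, 0.09521352499723434), 80.40779876708984)
```

```bash
python3 -m jog '[[[-28,-31,-3],[0,0,0],50],[[-28,-31,-3],[0,0,0],50],[[-28,-31,-3],[0,0,0],50],[[-28,-31,-3],[0,0,0],50],[[-28,-31,-3],[0,0,0],50],[[-28,-31,-3],[0,0,0],50],[[-28,-31,0],[0,0,0],50],[[-28,-31,0],[0,0,0],50]]'; python3 -m jog '[[[-21,-38,0],[0,0,0],50],[[-21,-38,0],[0,0,0],50],[[-21,-38,0],[0,0,0],50],[[-21,-38,0],[0,0,0],50],[[-21,-38,0],[0,0,0],50],[[-21,-38,0],[0,0,0],50],[[-21,-38,0],[0,0,0],50]]'; python3 -c "
from bench import ctrl;s=ctrl.get_state();print(s['joints'],s['position'],s['eef_rot'])"
```

```text
time_s: 0.9
position: [0.3485, 0.2991, 0.2404]
eef_rot: [-0.0, 0.174, 0.985, 0.0]
force: [1.7, 0.1, -0.1]
finger_gap: 0.0503
grasp_force: 0.0
time_s: 1.6
position: [0.3949, -0.001, 0.2404]
eef_rot: [0.0, 0.174, 0.985, 0.0]
force: [-0.3, -0.4, -0.3]
finger_gap: 0.0498
grasp_force: 0.0
[-0.55735053 -0.28661139  0.40752322  2.00837137  0.11347954  1.39822797
  1.03709507] [ 0.39485376 -0.00104122  0.2404155 ] [8.14015185e-05 1.73816307e-01 9.84778046e-01 2.91006614e-04]
```

```bash
python3 -m jog '[[[-9,-39,0],[0,0,-2],50],[[-9,-39,0],[0,0,-2],50],[[-9,-39,0],[0,0,-2],50],[[-9,-39,0],[0,0,-2],50],[[-9,-39,0],[0,0,-1.5],50],[[0,0,0],[0,-7.5,0],50],[[0,0,0],[0,-7.5,0],50],[[0,0,0],[0,-7.5,0],50],[[0,0,0],[0,-7.5,0],50],[[0,0,0],[0,0,0],50]]'; python3 - <<'E'
from h import *
s=ctrl.get_state();print(s['joints'],s['position'],s['eef_rot'])
i=ctrl.camera_info("wrist");print(i)
im,D=ctrl.capture("wrist");cv2.imwrite("pics/w1.png",im[:,:,::-1]);np.save("w1.npy",D)
E
```

```text
time_s: 2.6
position: [0.3872, -0.2005, 0.2458]
eef_rot: [0.096, 0.092, 0.991, 0.005]
force: [-0.6, -1.1, -0.3]
finger_gap: 0.0499
grasp_force: 0.0
[ 0.41454017 -0.29046046  0.05905743  2.03668232 -0.06804052  1.22161592
  1.87647265] [ 0.38718728 -0.20049221  0.24578884] [0.09559304 0.0917744  0.99116574 0.0054678 ]
{'K': array([[309.70691629,   0.        , 318.07230424],
       [  0.        , 309.70691629, 193.08235919],
       [  0.        ,   0.        ,   1.        ]]), 'rvec': array([-2.11920789, -1.7530067 , -0.46290884]), 'tvec': array([ 0.1197662 , -0.45517934,  0.20535235])}
```

View pics/w1.png

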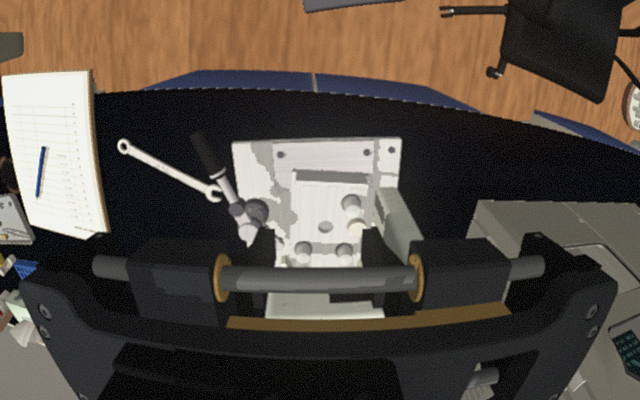

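The wrist view is upside down (near side at the top). The lip runs from (295,170) to (368,172), the hole is at (325,226), and the handle runs from (198,138) to (238,200). I'll enlarge it.

```bash
python3 - <<'E'
from h import *
im=cv2.imread("pics/w1.png")[125:270,185:415]
im=cv2.resize(im,None,fx=3.4,fy=3.4,interpolation=cv2.INTER_CUBIC)
cv2.imwrite("pics/w1c.png",im)
E
```

```text
(no output)
```

View pics/w1c.png

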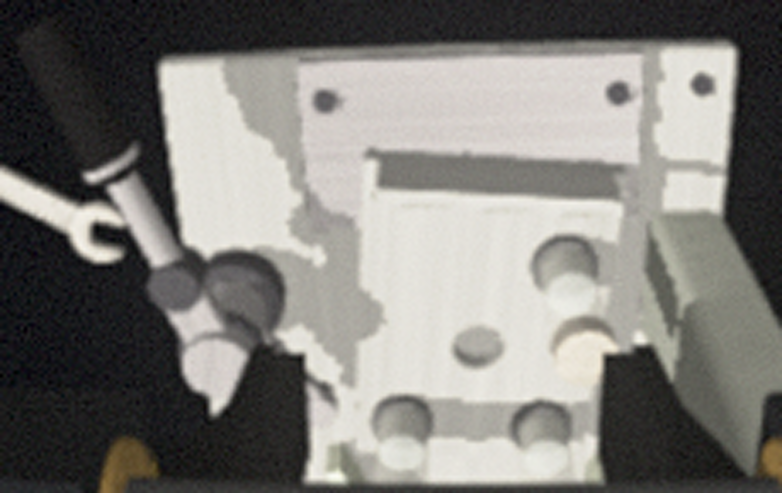

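```bash
cat >> h.py <<'E'
def fe(info,u,v,z):
    K=np.array(info["K"]);R=cv2.Rodrigues(np.array(info["rvec"],float))[0];t=np.array(info["tvec"],float).ravel()
    x,y=(u-K[0,2])/K[0,0],(v-K[1,2])/K[1,1]; r=np.hypot(x,y)
    d=R.T@np.array([np.sin(r)*x/r,np.sin(r)*y/r,np.cos(r)]); c=-R.T@t
    return c+d*(z-c[2])/d[2]
E
python3 - <<'E'
from h import *
i=ctrl.camera_info("wrist")
R=cv2.Rodrigues(i["rvec"])[0];print("cam",-R.T@i["tvec"])
for l,x,y,z in [("dNR",160,60,.012),("dNL",737,45,.012),("sillNR",302,58,.02),("sillNL",643,55,.02),("lipbotR",372,152,.02),("lipbotL",622,168,.02),("liptopR",375,191,.055),("liptopL",620,198,.055),("hole",478,346,.03),
 ("gripout",42,28,.06),("gripin",108,165,.06),("hub",178,283,.06),("base",245,288,.02)]:
    print(l,fe(i,185+x/3.4-.35,125+y/3.4-.35,z).round(4))
E
```

```text
cam [ 0.2795238  -0.18348187  0.39010355]
dNR [ 0.3814 -0.3056  0.012 ]
dNL [ 0.4172 -0.0865  0.012 ]
sillNR [ 0.3899 -0.25    0.02  ]
sillNL [ 0.4123 -0.1252  0.02  ]
lipbotR [ 0.4321 -0.2325  0.02  ]
lipbotL [ 0.457  -0.1385  0.02  ]
liptopR [ 0.4325 -0.23    0.055 ]
liptopL [ 0.4519 -0.1447  0.055 ]
hole [ 0.5209 -0.207   0.03  ]
gripout [ 0.348  -0.3278  0.06  ]
gripin [ 0.4016 -0.32    0.06  ]
hub [ 0.4525 -0.309   0.06  ]
base [ 0.4811 -0.2969  0.02  ]
```

```bash
cat >> h.py <<'E'
from scipy.spatial.transform import Rotation as Ro
def target(yaw,lean,flip=1):
    a=np.radians(yaw);L=np.radians(lean);f=np.array([np.cos(a),np.sin(a),0]);y=np.array([-np.sin(a),np.cos(a),0])
    z=np.sin(L)*f-np.cos(L)*np.array([0,0,1.]); return np.column_stack([np.cross(y,z),y,z])
def todo(P,yaw=-10.1,lean=30):
    s=ctrl.get_state();q=s["eef_rot"];R=Ro.from_quat([q[1],q[2],q[3],q[0]])
    print("shift mm",(R.inv().apply(np.array(P)-s["position"])*1e3).round(1),"turn",np.degrees((R.inv()*Ro.from_matrix(target(yaw,lean))).as_rotvec()).round(1),"after-turn shift",(target(yaw,lean).T@(np.array(P)-s["position"])*1e3).round(1),s["position"].round(4),"F",s["force"].round(1),"j",s["joints"].round(2),s["time_s"])
E
python3 -c "
from h import *
todo([.40,-.1875,.07])"
```

```text
shift mm [ 23.5   9.1 174.9] turn [  1.5 -19.2  -0.8] after-turn shift [ 79.4  14.2 157.2] [ 0.3878 -0.1997  0.2459] F [-0.5 -0.7  0.1] j [ 0.41 -0.29  0.06  2.04 -0.07  1.22  1.87] 2.65
```

```bash
python3 -m jog '[[[5,2,35],[0,0,0],50],[[5,2,35],[0,0,0],50],[[5,2,35],[0,0,0],50],[[5,2,35],[0,0,0],50],[[4,2,30],[0,0,0],50],[[0,0,0],[0.5,-6.4,-0.3],50],[[0,0,0],[0.5,-6.4,-0.3],50],[[0,0,0],[0.5,-6.4,-0.2],50],[[0,0,0],[0,0,0],50]]'; python3 -c "
from h import *
todo([.41,-.1892,.031])"
```

```text
time_s: 3.55
position: [0.4032, -0.1839, 0.0804]
eef_rot: [0.217, 0.082, 0.973, -0.011]
force: [-1.0, -0.3, -0.3]
finger_gap: 0.0503
grasp_force: 0.0
shift mm [14.1 -4.8 47.9] turn [ 1.  -4.9  0.2] after-turn shift [18.1 -4.  46.6] [ 0.4032 -0.1839  0.0804] F [-1.  -0.3 -0.3] j [ 0.56 -0.28 -0.06  2.44 -0.31  0.59  2.12] 3.55
```

```bash
python3 -m jog '[[[5,-2,16],[0,0,0],50],[[5,-2,16],[0,0,0],50],[[4,-1,16],[0,0,0],50],[[0,0,0],[1,-2.5,0.2],50],[[0,0,0],[0,-2.4,0],50],[[0,0,0],[0,0,0],50]]'; python3 - <<'E'
from h import *
todo([.425,-.1919,.031])
im,D=ctrl.capture("scene")
im=cv2.resize(im[170:300,190:350],None,fx=4,fy=4,interpolation=cv2.INTER_CUBIC);cv2.imwrite("pics/s2.png",im[:,:,::-1])
E
```

```text
time_s: 4.15
position: [0.4137, -0.1922, 0.0528]
eef_rot: [0.234, 0.083, 0.969, -0.015]
force: [0.1, -0.7, 0.0]
finger_gap: 0.0498
grasp_force: 0.0
shift mm [ 0.1  2.  24.5] turn [ 0.7 -2.8  0.1] after-turn shift [ 1.3  2.3 24.4] [ 0.4137 -0.1922  0.0528] F [ 0.1 -0.7  0. ] j [ 1.39 -0.26 -0.81  2.45 -0.76  0.55  2.55] 4.15
```

View pics/s2.png

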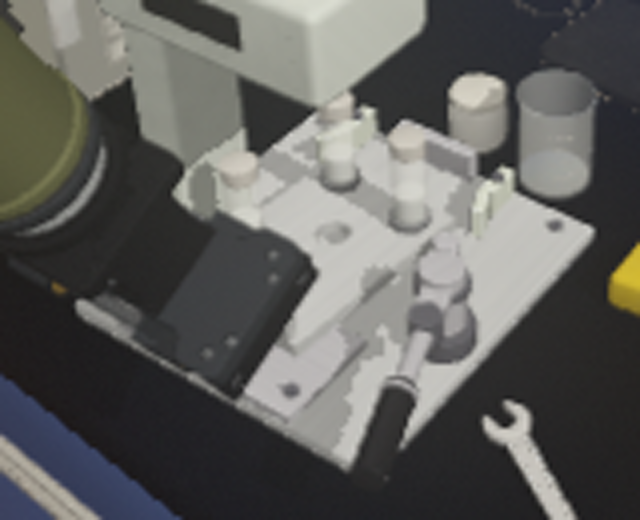

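The gripper is just behind the lip with nothing touching, and the carrier's hole is visible at (333,232) in the crop. I'll move along the tool z.

```bash
python3 -m jog '[[[0,0,6],[0,0,0],50],[[0,0,6],[0,0,0],50],[[0,1,6],[0,0,0],50],[[0,1,6],[0,0,0],50],[[0,0,0],[0,0,0],50]]'; python3 -c "
from h import *
todo([.433,-.1933,.031])"
```

```text
time_s: 4.7
position: [0.4255, -0.1887, 0.0302]
eef_rot: [0.234, 0.081, 0.969, -0.013]
force: [0.1, 0.2, -0.6]
finger_gap: 0.0497
grasp_force: 0.0
shift mm [-7.6 -3.3  3. ] turn [ 1.  -2.9  0.3] after-turn shift [-7.5 -3.2  3.4] [ 0.4255 -0.1887  0.0302] F [ 0.1  0.2 -0.6] j [ 1.4  -0.16 -0.86  2.45 -0.72  0.45  2.52] 4.7
```

```bash
python3 -m jog '[[[-1.8,-1,0.9],[0.3,0,0.1],50],[[-1.8,-1,0.9],[0.3,0,0.1],50],[[-1.8,-1,0.9],[0.3,0,0.1],50],[[-1.8,0,0.9],[0,0,0],50],[[-1.8,0,0.9],[0,0,0],50],[[-1.8,0,0.9],[0,0,0],50],[[-1.8,0,0.9],[0,0,0],50],[[-1.8,0,0.9],[0,0,0],50]]'; python3 -c "
from h import *
todo([.443,-.195,.031])"
```

```text
time_s: 5.5
position: [0.4405, -0.196, 0.0312]
eef_rot: [0.234, 0.086, 0.968, -0.021]
force: [-2.3, 0.0, -0.5]
finger_gap: 0.0498
grasp_force: 1.0
shift mm [-1.9  1.4  1.2] turn [-0.1 -2.8 -0. ] after-turn shift [-1.9  1.4  1.3] [ 0.4405 -0.196   0.0312] F [-2.3  0.  -0.5] j [ 1.44 -0.12 -0.93  2.42 -0.63  0.41  2.42] 5.5
```

```bash
python3 -m jog '[[[-1.8,0.2,0.9],[0,0,0],50],[[-1.8,0.2,0.9],[0,0,0],50],[[-1.8,0.2,0.9],[0,0,0],50],[[-1.8,0.2,0.9],[0,0,0],50],[[-1.8,0.2,0.9],[0,0,0],50],[[-1.8,0,0.9],[0,0,0],50],[[-1.8,0,0.9],[0,0,0],50],[[-1.8,0,0.9],[0,0,0],50],[[-1.8,0,0.9],[0,0,0],50],[[-1.8,0,0.9],[0,0,0],50]]'; python3 - <<'E'
from h import *
todo([.463,-.1986,.031])
im,D=ctrl.capture("top")
im=cv2.resize(im[170:300,205:365],None,fx=4,fy=4,interpolation=cv2.INTER_CUBIC);cv2.imwrite("pics/t3.png",im[:,:,::-1])
E
```

```text
time_s: 6.5
position: [0.4611, -0.1987, 0.0318]
eef_rot: [0.234, 0.086, 0.968, -0.021]
force: [-0.3, -0.0, -0.3]
finger_gap: 0.0501
grasp_force: 0.1
shift mm [-1.2  0.5  1.6] turn [-0.1 -2.8 -0. ] after-turn shift [-1.2  0.5  1.6] [ 0.4611 -0.1987  0.0318] F [-0.3 -0.  -0.3] j [ 1.47 -0.06 -0.99  2.37 -0.5   0.38  2.29] 6.5
```

View pics/t3.png

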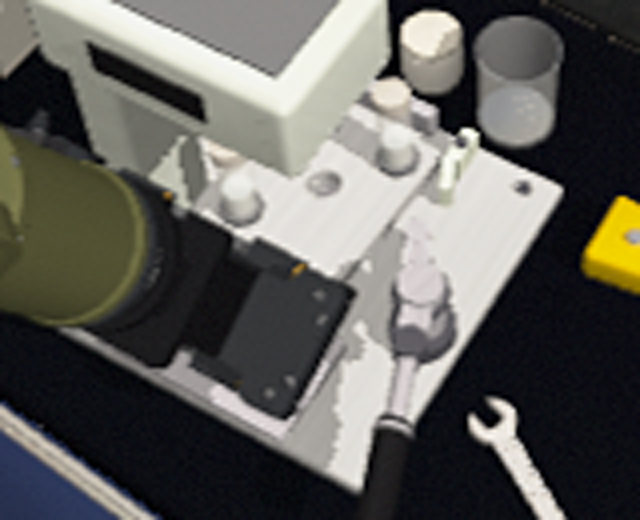

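The hole is at crop (323,183), so it has moved well in. The gripper is clear of the head.

```bash
python3 - <<'E'
from h import *
p=at_z("top",205+323/4-.4,170+183/4-.4,.03);print(p)
f=np.array([.9845,-.1754]);y=np.array([.1754,.9845]);b=np.array([.4011,-.1876])
print((p[:2]-b)@f,(p[:2]-b)@y, (ctrl.get_state()['position'][:2]-b)@f)
for q in ([.5209,-.207],[.5202,-.2093]):print((np.array(q)-b)@f,(np.array(q)-b)@y)
E
python3 -m jog '[[[-1.8,0,0.9],[0,0,0],50],[[-1.8,0,0.9],[0,0,0],50],[[-1.8,0,0.9],[0,0,0],50],[[-1.4,0,0.7],[0,0,0],50],[[-1.4,0,0.7],[0,0,0],50]]'
```

```text
[ 0.55097227 -0.21164313  0.03      ]
0.15176641725334095 0.0026171325677166973 0.06175019994427101
0.12134586000000003 0.001913620000000003
0.12106013 -0.00047351000000002733
time_s: 7.05
position: [0.4684, -0.2007, 0.0311]
eef_rot: [0.233, 0.086, 0.968, -0.021]
force: [-13.5, 0.0, 11.2]
finger_gap: 0.0501
grasp_force: 6.7
```

```bash
python3 - <<'E'
from h import *
todo([.4684,-.2,.031])
a,D=ctrl.capture("top");b,D2=ctrl.capture("scene")
c=np.vstack([cv2.resize(a[165:240,245:375],None,fx=4,fy=4,interpolation=cv2.INTER_CUBIC),cv2.resize(b[185:255,235:365],None,fx=4,fy=4,interpolation=cv2.INTER_CUBIC)])
cv2.imwrite("pics/t4.png",c[:,:,::-1])
K,R,t=cam("top");v,u=np.mgrid[205:235,270:310]
P=(np.stack([u,v,np.ones_like(u)],-1)*D[205:235,270:310,None]@np.linalg.inv(K).T-t)@R
h=P[...,2].ravel();print(np.histogram(h,np.arange(.0,.06,.004)))
E
```

```text
shift mm [0.2 0.7 0. ] turn [-0.1 -2.9 -0.1] after-turn shift [0.2 0.7 0. ] [ 0.4684 -0.2007  0.0311] F [-13.5   0.   11.2] j [ 1.47 -0.03 -1.01  2.36 -0.42  0.37  2.21] 7.05
(array([  0,   1,  36,  47, 131, 611,  70,  17,  12,  35,  14,  10,   9,
         7]), array([0.   , 0.004, 0.008, 0.012, 0.016, 0.02 , 0.024, 0.028, 0.032,
       0.036, 0.04 , 0.044, 0.048, 0.052, 0.056]))
```

View pics/t4.png

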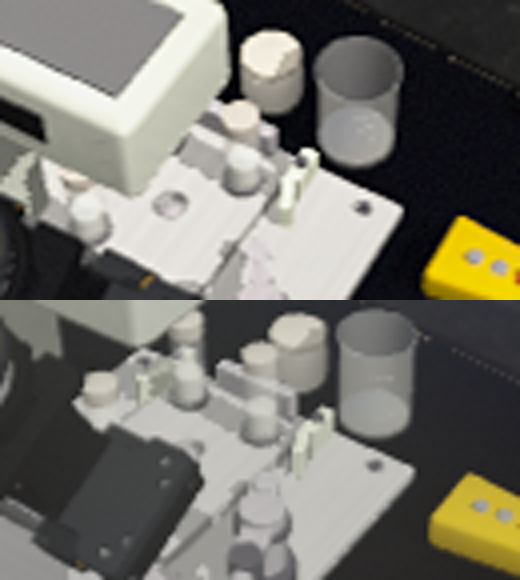

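The plate top is now at 20–24 mm, so the carrier has dropped, and the pin shows in the hole at crop (172,205). I'll back off and rise.

```bash
python3 -m jog '[[[3,0,-1.5],[0,0,0],50],[[5,0,-2.5],[0,0,0],50],[[5,0,-2.5],[0,0,0],50],[[-9,0,-18],[0,0,0],50],[[-9,0,-18],[0,0,0],50],[[-9,0,-18],[0,0,0],40],[[-9,0,-18],[0,0,0],20],[[-9,-10,-18],[0,0,0],0],[[0,-10,0],[0,0,0],0],[[0,0,0],[0,0,0],0]]'; python3 - <<'E'
from h import *
todo([.370,-.285,.13],10,0)
a,D=ctrl.capture("top")
K,R,t=cam("top");v,u=np.mgrid[195:260,235:310]
P=((np.stack([u,v,np.ones_like(u)],-1)*D[195:260,235:310,None]@np.linalg.inv(K).T-t)@R).reshape(-1,3)
f=np.array([.9845,-.1754]);y=np.array([.1754,.9845]);b=np.array([.4011,-.1876])
X=(P[:,:2]-b)@f;Y=(P[:,:2]-b)@y
for lo in(.09,.11,.13,.15,.17):
  m=(X>lo)&(X<lo+.02)&(Y>-.045)&(Y<.03);print(lo,m.sum(),np.median(P[m,2]).round(4) if m.any() else 0)
E
```

```text
time_s: 8.15
position: [0.451, -0.218, 0.1325]
eef_rot: [0.235, 0.086, 0.968, -0.021]
force: [-0.9, -0.0, 0.2]
finger_gap: 0.0179
grasp_force: 0.0
shift mm [ 61.5 -80.3 -28.8] turn [ -4.9  27.  -19.8] after-turn shift [ 91.5 -52.    2.5] [ 0.451  -0.218   0.1325] F [-0.9 -0.   0.2] j [ 1.31 -0.28 -0.7   2.28 -0.58  0.7   2.36] 8.15
0.09 8 0.0221
0.11 18 0.0216
0.13 27 0.022
0.15 124 0.0213
0.17 273 0.0228
```

```bash
python3 -m jog '[[[15,-20,-7],[0,0,0],0],[[15,-20,-7],[0,0,0],0],[[15,-20,-7],[0,0,0],0],[[15,-20,-7],[0,0,0],0],[[0,0,0],[-1.2,6.7,-5],0],[[0,0,0],[-1.2,6.7,-5],0],[[0,0,0],[-1.2,6.7,-5],0],[[0,0,0],[-1.2,6.7,-5],0],[[0,0,0],[0,0,0],0]]'; python3 -c "
from h import *
todo([.370,-.288,.042],10,0)"
```

```text
time_s: 9.1
position: [0.3748, -0.2824, 0.1286]
eef_rot: [0.001, -0.092, 0.996, 0.002]
force: [0.1, 2.0, -0.9]
finger_gap: 0.0004
grasp_force: 0.0
shift mm [ 6.  -4.9 86.6] turn [0.2 0.2 0.6] after-turn shift [ 5.7 -4.7 86.6] [ 0.3748 -0.2824  0.1286] F [ 0.1  2.  -0.9] j [ 1.28  0.04 -0.69  1.98  0.02  1.13  2.33] 9.1
```

```bash
python3 -m jog '[[[3,-1,25],[0,0,0],0],[[3,-1,25],[0,0,0],0],[[0,-1,20],[0,0,0],0],[[0,-1,17],[0,0,0],0],[[0,0,0],[0,0,0],0]]'; python3 -m jog '[[[0,-3,0],[0,0,0],0],[[0,-3,0],[0,0,0],0],[[0,-3,0],[0,0,0],0],[[0,-3,0],[0,0,0],0]]'
```

```text
time_s: 9.6
position: [0.3634, -0.2872, 0.0399]
eef_rot: [-0.001, -0.088, 0.996, 0.002]
force: [-0.4, 0.1, -1.4]
finger_gap: 0.0003
grasp_force: 0.0
time_s: 10.0
position: [0.369, -0.302, 0.0435]
eef_rot: [0.001, -0.089, 0.996, -0.002]
force: [0.4, 0.1, 0.7]
finger_gap: 0.0008
grasp_force: 0.0
```

```bash
python3 -m jog '[[[1.5,-7.7,0],[0,0,-4],0],[[1.5,-7.7,0],[0,0,-4],0],[[1.5,-7.7,0],[0,0,-4],0],[[1.5,-7.7,0],[0,0,-4],0],[[1.5,-7.7,0],[0,0,-4],0]]';python3 -c "
from h import *
s=ctrl.get_state();print(s['joints'].round(2),s['position'])
t=np.radians(-168.6+20);u=np.array([np.cos(t),np.sin(t)]);print(np.array([.482,-.304])+.11*u-.025*np.array([-u[1],u[0]]))"
```

```text
time_s: 10.5
position: [0.3737, -0.34, 0.0431]
eef_rot: [0.001, -0.262, 0.965, -0.001]
force: [0.7, 2.0, 0.3]
finger_gap: 0.0007
grasp_force: 0.5
[ 1.31  0.25 -0.69  1.98  0.19  0.97  2.63] [ 0.37374391 -0.34004566  0.0430624 ]
[ 0.37508417 -0.33997229]
```

Contact is made, but j7 is nearing its limit. I'll lift, flip the tool half a turn and come back down.

```bash
python3 -m jog '[[[0,6,0],[0,0,0],0],[[0,2,-20],[0,0,0],0],[[0,2,-30],[0,0,8.5],0],[[0,0,-5],[0,0,8.5],0],[[0,0,0],[0,0,8.5],0],[[0,0,0],[0,0,8.5],0],[[0,0,0],[0,0,8.5],0],[[0,0,0],[0,0,8.5],0],[[0,0,0],[0,0,8.5],0],[[0,0,0],[0,0,8.5],0]]'
python3 -m jog '[[[0,0,0],[0,0,8.5],0],[[0,0,0],[0,0,8.5],0],[[0,0,0],[0,0,8.5],0],[[0,0,0],[0,0,8.5],0],[[0,0,0],[0,0,8.5],0],[[0,0,0],[0,0,8.5],0],[[0,0,0],[0,0,8.5],0],[[0,0,0],[0,0,8.5],0],[[0,0,0],[0,0,8.5],0],[[0,0,0],[0,0,8.5],0]]'
python3 -m jog '[[[0,0,0],[0,0,8.5],0],[[0,0,0],[0,0,8.5],0],[[0,0,0],[0,0,1.5],0],[[0,0,0],[0,0,0],0]]'
python3 - <<'E'
from h import *
todo([.372,-.333,.043],31.4+180,0)
a,D=ctrl.capture("top")
a=cv2.resize(a[190:320,230:390],None,fx=4,fy=4,interpolation=cv2.INTER_CUBIC);cv2.imwrite("pics/t5.png",a[:,:,::-1])
E
```

```text
time_s: 11.5
position: [0.3681, -0.3305, 0.0979]
eef_rot: [0.001, 0.327, 0.945, -0.001]
force: [0.2, -0.4, 0.2]
finger_gap: 0.0
grasp_force: 0.0
time_s: 12.5
position: [0.3681, -0.3305, 0.0979]
eef_rot: [0.001, 0.88, 0.476, 0.0]
force: [0.3, -0.7, -0.0]
finger_gap: 0.0005
grasp_force: 0.0
time_s: 12.9
position: [0.3682, -0.3308, 0.0979]
eef_rot: [0.001, 0.943, 0.332, 0.0]
force: [0.5, 0.4, 0.4]
finger_gap: 0.0005
grasp_force: 0.0
shift mm [ 1.6  4.  54.9] turn [ 0.1 -0.   7.4] after-turn shift [ 2.1  3.9 54.9] [ 0.3682 -0.3308  0.0979] F [0.5 0.4 0.4] j [ 1.14  0.12 -0.48  1.97  0.06  1.07 -0.27] 12.9
```

```bash
python3 -m jog '[[[1,1,10],[0,0,7.4],0],[[1,1,20],[0,0,0],0],[[0,0,25],[0,0,0],0],[[0,3,0],[0,0,0],0],[[0,3,0],[0,0,0],0],[[0,3,0],[0,0,0],0]]'; python3 -c "
from h import *
todo([.3737,-.340,.043],31.4+180,0)"
```

```text
time_s: 13.55
position: [0.3767, -0.3404, 0.0441]
eef_rot: [0.002, 0.963, 0.27, 0.001]
force: [-0.8, 0.4, -0.2]
finger_gap: 0.0
grasp_force: 0.5
shift mm [-2.4 -1.9  1.1] turn [ 0.2 -0.1 -0.1] after-turn shift [-2.3 -1.9  1.1] [ 0.3767 -0.3404  0.0441] F [-0.8  0.4 -0.2] j [ 1.11  0.22 -0.47  1.99  0.12  0.96 -0.44] 13.55
```

```bash
python3 -m jog '[[[-2,7.7,0],[0,0,-4],0],[[-2,7.7,0],[0,0,-4],0],[[-1.5,7.7,0],[0,0,-4],0],[[-1.5,7.7,0],[0,0,-4],0],[[-1.5,7.7,0],[0,0,-4],0],[[-1.5,7.7,0],[0,0,-4],0],[[-1.5,7.7,0],[0,0,-4],0]]'; python3 -c "
from h import *
t=np.radians(-168.6+48);u=np.array([np.cos(t),np.sin(t)]);P=np.array([.482,-.304])+.11*u-.025*np.array([-u[1],u[0]])
todo([*P,.043],31.4+180+28,0);print(P)"
```

```text
time_s: 14.25
position: [0.4047, -0.3867, 0.0442]
eef_rot: [0.002, 0.868, 0.496, 0.0]
force: [0.9, 0.2, 0.4]
finger_gap: 0.0006
grasp_force: 0.5
shift mm [ 0.6 -0.6  1.2] turn [0.2 0.1 0.1] after-turn shift [ 0.6 -0.5  1.2] [ 0.4047 -0.3867  0.0442] F [0.9 0.2 0.4] j [ 1.16  0.33 -0.51  1.86  0.19  1.    0.03] 14.25
[ 0.40448689 -0.38595559]
```

```bash
python3 -m jog '[[[-1.5,7.7,0],[0,0,-4],0],[[-1.5,7.7,0],[0,0,-4],0],[[-1.5,5,0],[0,0,-4],0]]'; python3 -m jog '[[[-1.5,5,0],[0,0,-4],0],[[-1.5,5,0],[0,0,-4],0]]'; python3 -m jog '[[[-1.5,4,0],[0,0,-3],0],[[0,2,0],[0,0,0],0]]'
```

```text
time_s: 14.55
position: [0.421, -0.4001, 0.0442]
eef_rot: [0.002, 0.812, 0.584, 0.0]
force: [-1.3, 2.2, 0.1]
finger_gap: 0.0005
grasp_force: 0.5
time_s: 14.75
position: [0.4263, -0.4045, 0.0436]
eef_rot: [-0.002, 0.769, 0.639, -0.001]
force: [-7.8, 4.5, 6.4]
finger_gap: 0.0005
grasp_force: 4.5
time_s: 14.95
position: [0.4317, -0.4074, 0.0437]
eef_rot: [-0.002, 0.753, 0.658, -0.002]
force: [-8.7, 3.5, 5.1]
finger_gap: 0.0004
grasp_force: 4.5
```

```bash
python3 -m jog '[[[-1,3,0],[0,0,-2],0],[[-1,3,0],[0,0,-2],0],[[-1,3,0],[0,0,-2],0],[[-1,3,0],[0,0,-2],0]]'; python3 -m jog '[[[-0.5,3,0],[0,0,-2],0],[[-0.5,3,0],[0,0,-2],0],[[0,2,0],[0,0,0],0]]'; python3 -c "
from h import *
a,D=ctrl.capture('top');b,_=ctrl.capture('scene')
a=np.hstack([cv2.resize(x,None,fx=4,fy=4,interpolation=cv2.INTER_CUBIC) for x in(a[175:315,255:355],b[175:315,245:345])])
cv2.imwrite('pics/t6.png',a[:,:,::-1])"
```

```text
time_s: 15.35
position: [0.4428, -0.4125, 0.0437]
eef_rot: [-0.002, 0.705, 0.709, -0.002]
force: [-8.6, 3.9, 5.7]
finger_gap: 0.0004
grasp_force: 4.5
time_s: 15.65
position: [0.4459, -0.4139, 0.0432]
eef_rot: [-0.006, 0.681, 0.732, -0.004]
force: [-20.9, 5.1, 12.7]
finger_gap: 0.0004
grasp_force: 10.7
```

The force jump to 21 N marks the end stop. I'll back off, rise and check.

```bash
python3 -m jog '[[[0,-6,0],[0,0,0],0],[[0,-8,0],[0,0,0],0],[[0,-8,-10],[0,0,0],0],[[0,0,-40],[0,0,0],0],[[0,0,-40],[0,0,0],0],[[0,-40,-20],[0,0,0],0],[[0,-40,0],[0,0,0],0],[[0,0,0],[0,0,0],0]]'; python3 -c "
from h import *
a,D=ctrl.capture('top');b,_=ctrl.capture('scene')
a=np.hstack([cv2.resize(x,None,fx=4,fy=4,interpolation=cv2.INTER_CUBIC) for x in(a[175:315,255:355],b[175:315,245:345])])
cv2.imwrite('pics/t7.png',a[:,:,::-1])"
```

```text
time_s: 16.55
position: [0.3469, -0.4238, 0.1549]
eef_rot: [0.002, 0.682, 0.731, -0.003]
force: [-0.0, -0.3, 0.1]
finger_gap: 0.0002
grasp_force: 0.0
```

View pics/t7.png

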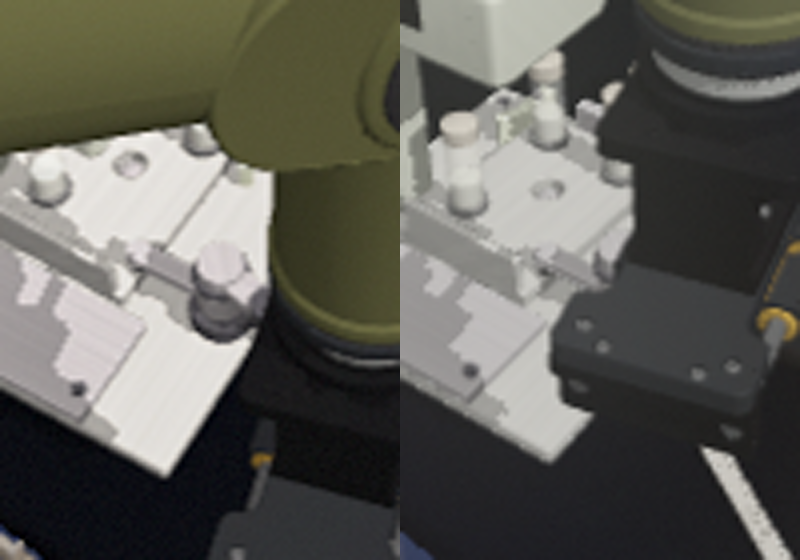

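The clamp finger lies over the carrier and the pin shows in the hole at (130,163). The handle travelled about 24 mm at a steady 10 N before hitting its hard stop. The robot is clear, so I'm handing in.

```bash
python3 -c "
from bench import ctrl
print(ctrl.get_state()['force'],ctrl.close_job())"
```

```text
the job is handed in; nothing more can be done
[ 0.39567901  0.69649229 -0.60720077] None
```

I handed the job in at about 17 s with the carrier flat over the pin and the clamp finger over it; the arm hid the handle in the last picture, so its break-over rests on about 24 mm of travel at a steady 10 N and then a hard stop.

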